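Reload the vial cooler

TASK

Pull the blue-fronted carriage of the vial cooler out to its stop, stand the used racks (orange caps) from it upright in the yellow return tray, and stand every fresh rack (blue caps) from the bench upright in the carriage, one to a lane. When all racks are in place, slide the carriage fully home and then push the door shut until it seats on its catch; do not swing the door in while the carriage is out, and leave the bottle, jar and green box where they stand.

Things in the scene. Friction and masses are not known exactly. Their poses are not given: they have to be found in the camera images.
- carriage (a joint): sliding carriage of the cooler, in m: 0 = fully home (front plate flush with the housing front), 0.17 = out at the loading stop; hard stops at both ends, stiff rail (about 2.5 N), stays where it is left. It starts partly out.
- tray_floor (a point): middle of the carriage's inner floor, 18 mm above the bench; moves with the carriage. x points into the housing (pulling out goes to -x), z up. Carriage: three open lanes along x, 51 mm wide, 142 mm long, centred at y = -0.0655, 0, +0.0655 m, parted by 14 mm wide dividers 14 mm high above the floor (same at both sides); inner floor from x = -0.068 to +0.074 m. 24 mm high rear wall.
- plate_top (a point): middle of the top edge of the carriage's blue front plate, 84 mm above the bench. Plate 12 mm thick (along x), 210 mm wide, 72 mm high; it can be pinched from above and pushed on its outer face. Same axes as tray_floor.
- cooler: white vial cooler fixed to the bench, 220 mm deep (x), 250 mm wide (y), 98 mm high; origin at the centre of its underside; its open front face lies at x = -0.110 m in its own frame and the carriage comes out to -x. The roof covers the carriage when it is in; only what is outside the front is reachable from above.
- door (a joint): door of the cooler, in rad: 0 = shut against the front face, grows as it opens, up to 1.9; about 1.6 to 1.75 at the start. Light friction, stays where left; a spring catch resists from about 0.06 down to 0.02 rad (about 2 N at the free edge) and springs the door back if let go there; past it, it pulls the door to 0.
- door_hinge (a point): on the vertical hinge axis, 49 mm above the bench, at (-0.110, -0.125) in the cooler's frame; its frame turns with the door: y points along the door to its free edge, -x out of its outer face. The black door panel is 250 mm wide (y = 0 to 0.25), 14 mm thick (x = -0.014 outer face, 0 inner face), top edge 98 mm above the bench. At joint 0 its axes are those of the cooler.
- door_edge (a point): top corner of the door's free edge, on the outer face, 98 mm above the bench
- returns_in (a point): centre of the inner floor of the yellow return tray (fixed), 5 mm above the bench; inner size 210 mm (x) by 140 mm (y), walls 28 mm high above the bench
- fresh0_mid (a point): fresh vial rack: white block 95 mm long (x), 40 mm wide (y), 50 mm high, with a row of five blue caps on top (60 mm over all, cap row 16 mm wide), 0.15 to 0.3 kg; point at the block's centre, 25 mm above its underside. May be absent.
- fresh1_mid (a point): fresh vial rack: white block 95 mm long (x), 40 mm wide (y), 50 mm high, with a row of five blue caps on top (60 mm over all, cap row 16 mm wide), 0.15 to 0.3 kg; point at the block's centre, 25 mm above its underside. May be absent.
- fresh2_mid (a point): fresh vial rack: white block 95 mm long (x), 40 mm wide (y), 50 mm high, with a row of five blue caps on top (60 mm over all, cap row 16 mm wide), 0.15 to 0.3 kg; point at the block's centre, 25 mm above its underside. May be absent.
- used0_mid (a point): used vial rack: same size, light grey block with orange caps, standing in a carriage lane at the start; point at the block's centre, 25 mm above its underside. May be absent.
- used1_mid (a point): used vial rack: same size, light grey block with orange caps, standing in a carriage lane at the start; point at the block's centre, 25 mm above its underside. May be absent.
- amber: bystander: amber bottle, 90 mm across, 200 mm high, origin under its centre
- purple: bystander: glass jar with a red cap, 56 mm across, 100 mm high, origin under its centre
- tipbox: bystander: green box 90 x 90 x 45 mm, origin under its centre
There are look-alikes about, which are no part of the job. What is shaped like the part that bears fresh1_mid but pink is not meant.

How it is judged (in metres and radians):
On the way, in this order (a step that is already met when the one before it is completed fails the run):
1. the carriage is pulled out to its loading stop (value of joint carriage above 0.163 m), for 0.2 s.
2. with the carriage out, used racks stand in the return tray and fresh racks stand in the carriage, one to a lane (value of joint carriage above 0.14 m and x of fresh0_mid in the frame of tray_floor between -0.05 and 0.05 m and z of fresh0_mid in the frame of tray_floor between 0.02 and 0.03 m and angle between each of fresh0_mid, fresh1_mid, fresh2_mid, used0_mid, used1_mid's own z axis and vertical below 0.12 rad and (y of fresh0_mid in the frame of tray_floor between -0.0795 and -0.0515 m or y of fresh0_mid in the frame of tray_floor between -0.014 and 0.014 m or y of fresh0_mid in the frame of tray_floor between 0.0515 and 0.0795 m) and x of fresh1_mid in the frame of tray_floor between -0.05 and 0.05 m and z of fresh1_mid in the frame of tray_floor between 0.02 and 0.03 m and (y of fresh1_mid in the frame of tray_floor between -0.0795 and -0.0515 m or y of fresh1_mid in the frame of tray_floor between -0.014 and 0.014 m or y of fresh1_mid in the frame of tray_floor between 0.0515 and 0.0795 m) and x of fresh2_mid in the frame of tray_floor between -0.05 and 0.05 m and z of fresh2_mid in the frame of tray_floor between 0.02 and 0.03 m and (y of fresh2_mid in the frame of tray_floor between -0.0795 and -0.0515 m or y of fresh2_mid in the frame of tray_floor between -0.014 and 0.014 m or y of fresh2_mid in the frame of tray_floor between 0.0515 and 0.0795 m) and x of used0_mid in the frame of returns_in between -0.1 and 0.1 m and y of used0_mid in the frame of returns_in between -0.065 and 0.065 m and z of used0_mid in the frame of returns_in between 0.019 and 0.031 m and x of used1_mid in the frame of returns_in between -0.1 and 0.1 m and y of used1_mid in the frame of returns_in between -0.065 and 0.065 m and z of used1_mid in the frame of returns_in between 0.019 and 0.031 m), for 0.2 s.
3. the carriage is slid fully home (value of joint carriage below 0.005 m), for 0.2 s.
4. the door is shut on its catch (value of joint door below 0.015 rad and value of joint carriage below 0.005 m), for 0.2 s.
At the end, for the whole second after the job is handed in: Every fresh rack stands upright (within 0.12 rad) on the floor of a carriage lane (within 14 mm of its centre line), every used rack stands upright on the floor of the return tray, the carriage is within 5 mm of fully home and the door within 0.015 rad of shut (all of step 4 and x of fresh0_mid in the frame of tray_floor between -0.05 and 0.05 m and z of fresh0_mid in the frame of tray_floor between 0.02 and 0.03 m and angle between each of fresh0_mid, fresh1_mid, fresh2_mid, used0_mid, used1_mid's own z axis and vertical below 0.12 rad and (y of fresh0_mid in the frame of tray_floor between -0.0795 and -0.0515 m or y of fresh0_mid in the frame of tray_floor between -0.014 and 0.014 m or y of fresh0_mid in the frame of tray_floor between 0.0515 and 0.0795 m) and x of fresh1_mid in the frame of tray_floor between -0.05 and 0.05 m and z of fresh1_mid in the frame of tray_floor between 0.02 and 0.03 m and (y of fresh1_mid in the frame of tray_floor between -0.0795 and -0.0515 m or y of fresh1_mid in the frame of tray_floor between -0.014 and 0.014 m or y of fresh1_mid in the frame of tray_floor between 0.0515 and 0.0795 m) and x of fresh2_mid in the frame of tray_floor between -0.05 and 0.05 m and z of fresh2_mid in the frame of tray_floor between 0.02 and 0.03 m and (y of fresh2_mid in the frame of tray_floor between -0.0795 and -0.0515 m or y of fresh2_mid in the frame of tray_floor between -0.014 and 0.014 m or y of fresh2_mid in the frame of tray_floor between 0.0515 and 0.0795 m) and x of used0_mid in the frame of returns_in between -0.1 and 0.1 m and y of used0_mid in the frame of returns_in between -0.065 and 0.065 m and z of used0_mid in the frame of returns_in between 0.019 and 0.031 m and x of used1_mid in the frame of returns_in between -0.1 and 0.1 m and y of used1_mid in the frame of returns_in between -0.065 and 0.065 m and z of used1_mid in the frame of returns_in between 0.019 and 0.031 m); the robot touches nothing.
It fails at once if the door is swung in while the carriage is out (value of joint door below 1.2 rad and value of joint carriage above 0.03 m).
It fails at once if the amber bottle is displaced or knocked over (distance of amber from where it was at the start of the episode above 0.03 m or angle between amber's own z axis and vertical above 0.4 rad).
It fails at once if the red-capped jar is displaced or knocked over (distance of purple from where it was at the start of the episode above 0.03 m or angle between purple's own z axis and vertical above 0.4 rad).
It fails at once if the green box is displaced or knocked over (distance of tipbox from where it was at the start of the episode above 0.03 m or angle between tipbox's own z axis and vertical above 0.4 rad).
Of fresh0, fresh1, fresh2 only 2 to 3 are there at a start; the rules pass over those that are not, and their reading is None.
Of used0, used1 only 1 to 2 are there at a start; the rules pass over those that are not, and their reading is None.
At some moment in a run one of fresh0, fresh1, fresh2 may be knocked a few centimetres aside while the robot is not near it.
It also fails if it takes over 210 s, if anything falls off the work surface, if the arm or the gripper's body presses on something with over 40 N, if the wrist force passes 120 N, or if a joint passes its speed limit or range.

ROBOT

A 6-joint arm with a two-finger parallel gripper is mounted at the origin on the work surface. World frame = base frame: x ahead of the robot, y to its left, z up, the work surface at z = 0. Lengths are in mm, angles in degrees, forces in N, time in s.
With the tool pointing down it reaches from about 325 to 900 mm from the base axis. Payload 6.1 kg.
Tool frame: the origin (TCP) lies midway between the tips of the shut fingers; the grasp point (between the pads) lies 19 mm behind it; z points along the fingers, y is the direction in which the jaws open and shut (so a half turn about z gives the same grasp; the last joint's range is limited). The gripper opens to 87 mm and grips with 3 to 60 N. Pads are 19 mm wide; open, the fingers measure 117 mm over their backs; the gripper's body (75 mm by 190 mm) begins 51 mm behind the grasp point.
Start: joints at [68.405, 12.628, 87.462, -0, 79.91, -7.225], TCP at [155.111, 605.439, 222.538] pointing down, gripper open.
Joint ranges: [-170.65, 170.65], [-52.31, 119.04], [5.05, 147.46], [-71.25, 251.25], [11.57, 151.72], [-153.62, 153.62]. Speed limits (degrees/s): [147.25, 147.25, 172.46, 180, 180, 180].

INTERFACE

Orientations are given as a 3x3 rotation matrix whose columns are the frame's x, y, z axes.
In Python, from plant import * gives the robot as it stands.
- The arm moves only by the shell command python3 -m pendant 'ROWS' [OPENING]. ROWS is JSON, a list of rows, each an object of numbers: "tx", "ty", "tz": the shift along the tool's x, y, z in units of 60 mm (1.0 is 60 mm); "yaw": the turn about the tool's z in degrees. In form: [{"tx": .., "ty": .., "tz": .., "yaw": ..}, ...]. A call has exactly 8 rows; each row is the pose to reach, as a shift and turn from the pose measured when the call began, along the tool's axes at that moment; what a row does not reach only later rows make up. A row lasts 1/8 s, in which the tool goes at most 62.5 mm and 10.7 degrees, less where a joint would pass 70% of its speed; a pose out of reach is approached as far as the arm can. A call with a gripper value outside its range is refused whole. OPENING is the finger opening in mm, from 0 to 87, set as the call begins (- or left out, the last holds). The fingers move at their own pace and stop on an object; the grip force is fixed at half the most. Time passes only in rows, so rows that repeat a pose let the fingers close, or fill a call up. It gives the time, the measured TCP pose, the force and the opening at its end, in the units of the state.
- get_obs(): the state, without advancing time (a new reading comes with each control period).
- read_camera(name): name is "scene" or "top" or "wrist"; returns a dict with "pixels" (420x560x3 uint8, red, green, blue), "fx", "fy", "cx", "cy" (pixels), "world_to_cam" (4x4, takes a point from world to camera coordinates). Camera axes: x right, y down, z forward; pixel columns grow to the right and rows downward; lengths in mm; the calibration is good to about 2 mm. A picture is of the moment at which its call begins. There is no depth.
- job_done(): hands the job in, once; it reports no verdict.
The state is a dict: "t": time; "q": joint angles; "joint_velocities": joint speeds; "tau": joint torques, N m; "tool_pos": TCP position; "tool_rot": TCP orientation; "contact_force": force on the tool from outside, world axes, zero at the start; "wrist_torque": the same for the moment, N m; "width": finger opening in mm.
Only numpy, scipy, OpenCV 4.12 (cv2) and the standard library are available. Lean on these libraries where they do the work, as an engineer would, in place of code of your own. Each camera call takes 0.05 s, during which the arm holds its last target. There are 200 camera calls.

## Working session

There is one attempt and no reset: what is moved stays moved. The work goes in short steps, Python scripts to look and compute and a shell command to move; the robot and the scene stay as the last step left them, time stands still between calls to the robot, and variables do not carry over. Pictures are saved under pics/ and viewed, about 12 in all and at most 16, crops included, and the job is handed in when it is done.

```bash
ls; mkdir -p pics
cat > h.py <<'E'
from plant import *
import numpy as np, cv2, json
def snap(name, fn, crop=None, scale=1):
    c=read_camera(name); im=c["pixels"][:,:,::-1].copy()
    cv2.imwrite('pics/raw_'+fn,im)
    json.dump({k:np.asarray(v).tolist() for k,v in c.items() if k!="pixels"},open('pics/'+fn+'.json','w'))
    if crop: im=im[crop[1]:crop[3],crop[0]:crop[2]]
    if scale!=1: im=cv2.resize(im,None,fx=scale,fy=scale,interpolation=cv2.INTER_CUBIC)
    cv2.imwrite('pics/'+fn,im)
    return c
def cal(fn): 
    return {k:np.array(v) for k,v in json.load(open('pics/'+fn+'.json')).items()}
def ray(c,u,v,z):
    M=np.array(c["world_to_cam"]);R=M[:3,:3];t=M[:3,3]
    o=-R.T@t; d=R.T@np.array([(u-c["cx"])/c["fx"],(v-c["cy"])/c["fy"],1])
    return (o+d*(z-o[2])/d[2])[:3]
def proj(c,p):
    M=np.array(c["world_to_cam"]);q=M[:3,:3]@np.array(p,float)+M[:3,3]
    return np.array([c["fx"]*q[0]/q[2]+c["cx"],c["fy"]*q[1]/q[2]+c["cy"]])
def rel(p):
    "tool-frame shift in units of 60mm to bring TCP to world p"
    s=get_obs(); return np.round(np.array(s["tool_rot"]).T@(np.array(p)-s["tool_pos"])/60,3)
E
python3 - <<'E'
from h import *
for n in("top","scene"):
    c=snap(n,n+'1.png',scale=1.42)
    print(n,c["fx"],np.round(c["world_to_cam"],3).tolist())
s=get_obs();print(s["t"],s["tool_pos"],np.round(s["tool_rot"],3),s["width"])
E
```

```text
pics
top 453.5841315328838 [[-0.006, -1.0, 0.008, 66.722], [-0.983, 0.004, -0.185, 486.345], [0.185, -0.009, -0.983, 1358.725], [0.0, 0.0, 0.0, 1.0]]
scene 382.616448530882 [[0.627, 0.779, 0.022, -359.297], [0.456, -0.344, -0.821, -127.806], [-0.632, 0.524, -0.57, 1330.374], [0.0, 0.0, 0.0, 1.0]]
0.1 [154.92671632 604.91380916 221.52807732] [[-0.969  0.248 -0.001]
 [ 0.248  0.969 -0.002]
 [ 0.    -0.002 -1.   ]] 87.21142127403934
```

View pics/top1.png

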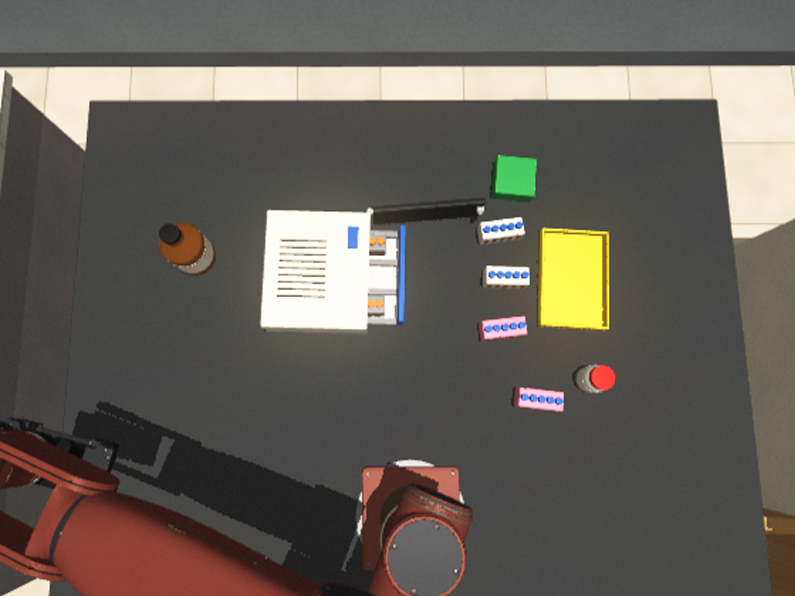

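View pics/scene1.png

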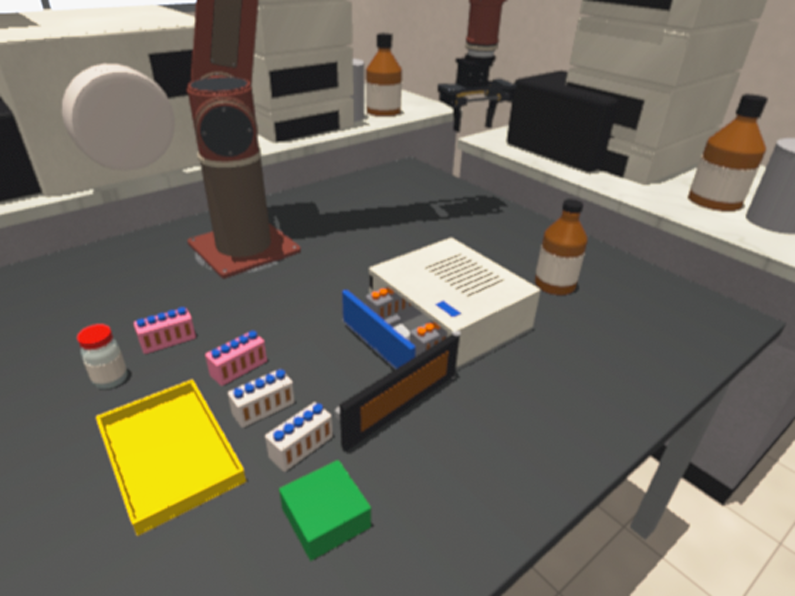

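Run:
```python
from h import *
k=1.42
c=cal('top1.png')
P={ # u,v,z
'roof_fl far(hinge side)':(369,211,98),'roof near front':(368,330,98),'roof back far':(267,211,98),'roof back near':(262,328,98),
'plate far':(404,226,84),'plate near':(404,323,84),
'door hinge in':(372,211,98),'door free':(483,206,98),
'used far':(377,242,60),'used near':(375,305,60),
'tray tl':(541,230,28),'tray tr':(608,232,28),'tray bl':(541,327,28),'tray br':(608,328,28),
'f_a left':(487,229,60),'f_a right':(519,225,60),
'f_b left':(492,275,60),'f_b right':(525,276,60),
'p1 l':(488,329,60),'p1 r':(521,325,60),'p2l':(526,398,60),'p2r':(559,401,60),
'green':(515,178,45),'jar':(601,377,100),'amber':(171,234,200)}
for n,(u,v,z) in P.items(): print(n,np.round(ray(c,u/k,v/k,z)))
im=cv2.imread('pics/raw_top1.png')[140:240,240:440]
cv2.imwrite('pics/crop1.png',cv2.resize(im,None,fx=4,fy=4,interpolation=cv2.INTER_CUBIC))
```

```text
roof_fl far(hinge side) [642.  84.  98.]
roof near front [385.  87.  98.]
roof back far [642. 302.  98.]
roof back near [391. 306.  98.]
plate far [612.   9.  84.]
plate near [402.  11.  84.]
door hinge in [642.  78.  98.]
door free [ 652. -161.   98.]
used far [583.  67.  60.]
used near [444.  72.  60.]
tray tl [ 618. -302.   28.]
tray tr [ 613. -453.   28.]
tray bl [ 399. -291.   28.]
tray br [ 396. -437.   28.]
f_a left [ 612. -175.   60.]
f_a right [ 621. -246.   60.]
f_b left [ 508. -182.   60.]
f_b right [ 506. -253.   60.]
p1 l [ 391. -169.   60.]
p1 r [ 399. -240.   60.]
p2l [ 246. -243.   60.]
p2r [ 239. -312.   60.]
green [ 735. -245.   45.]
jar [ 286. -389.  100.]
amber [564. 472. 200.]
```

View pics/crop1.png

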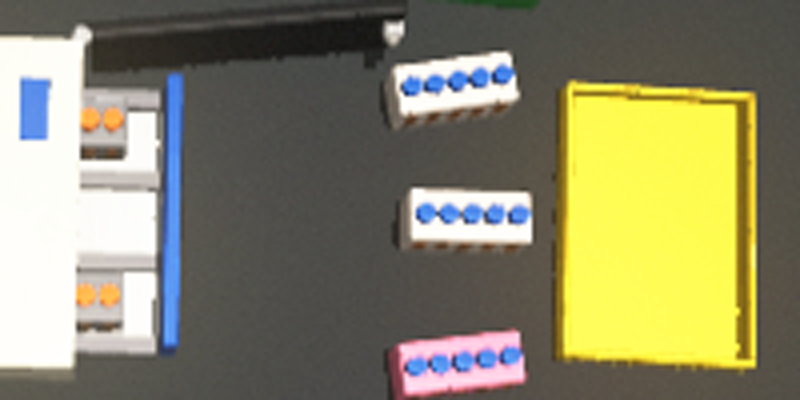

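Crop: fresh racks are the white blocks at crop (455,82) and (470,215). The pink one at (460,362), and a second pink one further down, are look-alikes. Used racks (orange caps) are in both outer lanes, at crop (100,118) and (97,295). Going above the plate now.

```bash
python3 -m pendant '[{"tx":-0.5,"ty":-0.5,"tz":0.05,"yaw":-2},{"tx":-1.3,"ty":-1.3,"tz":0.1,"yaw":-4},{"tx":-2.1,"ty":-2.1,"tz":0.2,"yaw":-6},{"tx":-2.9,"ty":-2.9,"tz":0.3,"yaw":-8},{"tx":-3.6,"ty":-3.6,"tz":0.4,"yaw":-10},{"tx":-4.3,"ty":-4.3,"tz":0.45,"yaw":-12},{"tx":-4.9,"ty":-4.9,"tz":0.5,"yaw":-14.4},{"tx":-5.3,"ty":-5.3,"tz":0.5,"yaw":-14.4}]' 60
python3 -c "
from h import *
print(rel([507,14,170]),get_obs()['tool_pos'],get_obs()['tool_rot'])"
```

```text
t: 1.1
tool_pos: [384.6, 215.3, 191.5]
tool_rot: [[-1.0, 0.001, -0.001], [0.001, 1.0, -0.002], [0.001, -0.002, -1.0]]
contact_force: [0.2, 0.9, -0.1]
width: 59.9
[-2.045 -3.352  0.364] [384.62600385 215.31206841 191.49296406] [[-0.99999839  0.0013455  -0.00119058]
 [ 0.00134826  0.99999641 -0.00231628]
 [ 0.00118746 -0.00231788 -0.99999661]]
```

```bash
python3 -m pendant '[{"tx":-0.3,"ty":-0.5,"tz":0},{"tx":-0.6,"ty":-1.1,"tz":0.1},{"tx":-1,"ty":-1.7,"tz":0.2},{"tx":-1.4,"ty":-2.3,"tz":0.3},{"tx":-1.7,"ty":-2.8,"tz":0.36},{"tx":-1.95,"ty":-3.2,"tz":0.36},{"tx":-2.04,"ty":-3.35,"tz":0.36},{"tx":-2.04,"ty":-3.35,"tz":0.36}]'
python3 -c "
from h import *
c=snap('wrist','w1.png',scale=1.4)
s=get_obs();print(s['tool_pos'],np.round(c['world_to_cam'],2))
for p in ([612,10,84],[402,10,84],[507,14,84]): print(proj(c,p)*1.4)"
```

```text
[386.20735022 213.22875326 191.7104823 ] [[-0.0000e+00  1.0000e+00 -0.0000e+00 -2.1470e+02]
 [ 9.7000e-01  0.0000e+00  2.6000e-01 -3.9381e+02]
 [ 2.6000e-01 -0.0000e+00 -9.7000e-01  2.6236e+02]
 [ 0.0000e+00  0.0000e+00  0.0000e+00  1.0000e+00]]
[ 96.1007271  608.49966022]
[ 40.12735714 318.43537077]
[ 76.82640273 475.99068434]invalid input
```

View pics/w1.png

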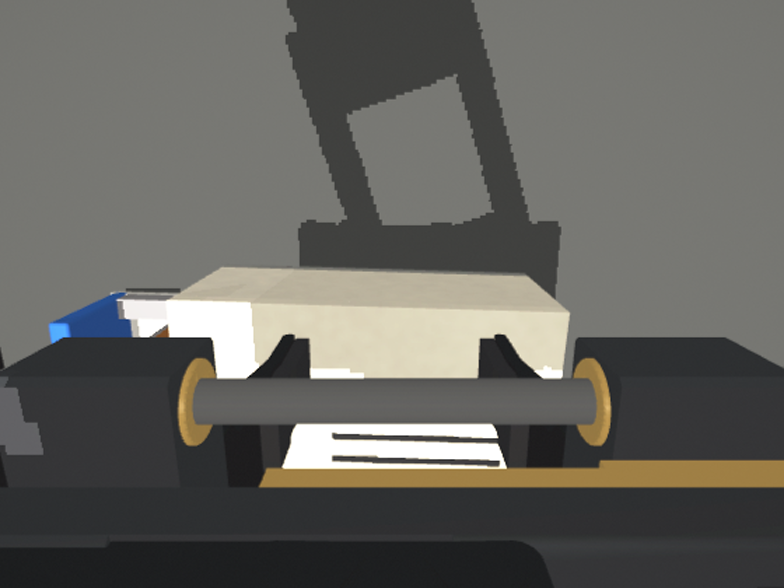

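The wrist view still shows the cooler from the old pose, because the move was refused (yaw missing). The plate's near corner at (50,323) agrees with the predicted (40,318). Resending the move with yaw.

```bash
python3 -m pendant '[{"tx":-0.3,"ty":-0.5,"tz":0,"yaw":0},{"tx":-0.6,"ty":-1.1,"tz":0.1,"yaw":0},{"tx":-1,"ty":-1.7,"tz":0.2,"yaw":0},{"tx":-1.4,"ty":-2.3,"tz":0.3,"yaw":0},{"tx":-1.7,"ty":-2.8,"tz":0.36,"yaw":0},{"tx":-1.95,"ty":-3.2,"tz":0.36,"yaw":0},{"tx":-2.02,"ty":-3.32,"tz":0.36,"yaw":0},{"tx":-2.02,"ty":-3.32,"tz":0.36,"yaw":0}]' -
python3 -c "
from h import *
c=snap('wrist','w2.png',scale=1.4)
for p in ([507,8,84],[507,20,84],[612,14,84]): print(proj(c,p)*1.4)
print(rel([507,14,60]))"
```

```text
t: 2.15
tool_pos: [506.6, 13.9, 170.6]
tool_rot: [[-1.0, 0.003, -0.001], [0.003, 1.0, -0.004], [0.001, -0.004, -1.0]]
contact_force: [-0.7, -0.3, -0.4]
width: 59.9
[383.32797041 300.46365735]
[405.99944444 300.46208478]
[394.75760837 473.27841948]
[-1.100e-02  1.000e-03  1.845e+00]
```

View pics/w2.png

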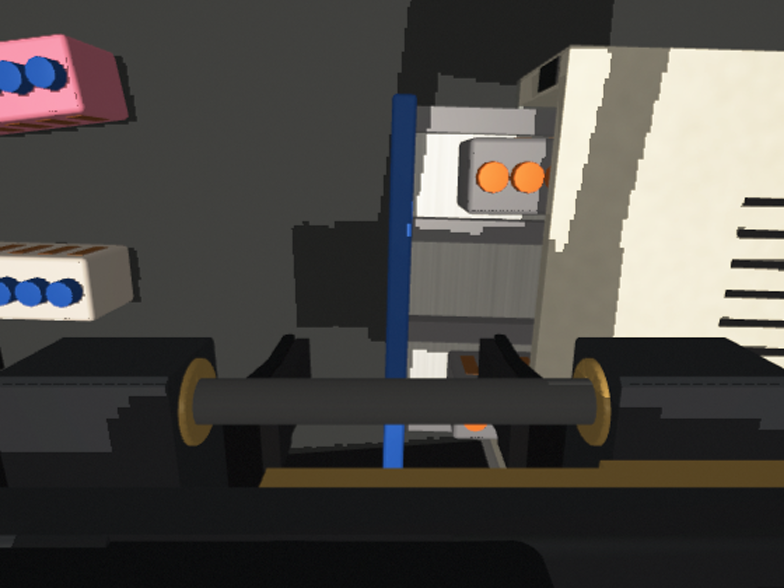

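Wrist view 5: plate top spans columns 388–410 at row 300, so its centre is at y≈16. It is turned about 1°. The used rack's caps are at (493,178). Now descend, pinch and pull.

```bash
python3 -m pendant '[{"tx":0,"ty":0.03,"tz":0.2,"yaw":1},{"tx":0,"ty":0.03,"tz":0.5,"yaw":1},{"tx":0,"ty":0.03,"tz":0.8,"yaw":1},{"tx":0,"ty":0.03,"tz":1.1,"yaw":1},{"tx":0,"ty":0.03,"tz":1.4,"yaw":1},{"tx":0,"ty":0.03,"tz":1.65,"yaw":1},{"tx":0,"ty":0.03,"tz":1.8,"yaw":1},{"tx":0,"ty":0.03,"tz":1.8,"yaw":1}]' 50
python3 -m pendant '[{"tx":0,"ty":0,"tz":0,"yaw":0},{"tx":0,"ty":0,"tz":0,"yaw":0},{"tx":0,"ty":0,"tz":0,"yaw":0},{"tx":0,"ty":0,"tz":0,"yaw":0},{"tx":0,"ty":0,"tz":0,"yaw":0},{"tx":0,"ty":0,"tz":0,"yaw":0},{"tx":0,"ty":0,"tz":0,"yaw":0},{"tx":0,"ty":0,"tz":0,"yaw":0}]' 0
```

```text
t: 3.2
tool_pos: [505.9, 15.8, 62.0]
tool_rot: [[-1.0, 0.02, -0.002], [0.02, 1.0, -0.004], [0.002, -0.004, -1.0]]
contact_force: [0.2, 0.0, 0.8]
width: 50.2
t: 4.2
tool_pos: [506.0, 15.7, 62.2]
tool_rot: [[-1.0, 0.02, -0.002], [0.02, 1.0, -0.004], [0.002, -0.004, -1.0]]
contact_force: [-0.0, -0.1, 1.3]
width: 12.1
```

```bash
python3 -m pendant '[{"tx":0,"ty":-0.2,"tz":0,"yaw":0},{"tx":0,"ty":-0.45,"tz":0,"yaw":0},{"tx":0,"ty":-0.7,"tz":0,"yaw":0},{"tx":0,"ty":-0.95,"tz":0,"yaw":0},{"tx":0,"ty":-1.2,"tz":0,"yaw":0},{"tx":0,"ty":-1.4,"tz":0,"yaw":0},{"tx":0,"ty":-1.5,"tz":0,"yaw":0},{"tx":0,"ty":-1.55,"tz":0,"yaw":0}]' -
python3 -m pendant '[{"tx":0,"ty":-0.03,"tz":0,"yaw":0},{"tx":0,"ty":-0.06,"tz":0,"yaw":0},{"tx":0,"ty":-0.09,"tz":0,"yaw":0},{"tx":0,"ty":-0.12,"tz":0,"yaw":0},{"tx":0,"ty":-0.15,"tz":0,"yaw":0},{"tx":0,"ty":-0.17,"tz":0,"yaw":0},{"tx":0,"ty":-0.19,"tz":0,"yaw":0},{"tx":0,"ty":-0.2,"tz":0,"yaw":0}]' -
```

```text
t: 5.2
tool_pos: [503.1, -76.8, 62.1]
tool_rot: [[-1.0, 0.022, -0.004], [0.022, 1.0, -0.0], [0.004, -0.0, -1.0]]
contact_force: [-4.2, 15.8, 7.4]
width: 11.8
t: 6.2
tool_pos: [502.9, -76.9, 61.9]
tool_rot: [[-1.0, 0.023, -0.004], [0.023, 1.0, 0.021], [0.005, 0.021, -1.0]]
contact_force: [2.4, 54.9, 12.4]
width: 11.8
```

```bash
python3 -m pendant '[{"tx":0,"ty":0,"tz":0,"yaw":0},{"tx":0,"ty":0,"tz":0,"yaw":0},{"tx":0,"ty":0,"tz":0,"yaw":0},{"tx":0,"ty":0,"tz":-0.3,"yaw":0},{"tx":0,"ty":0,"tz":-0.8,"yaw":0},{"tx":0,"ty":0,"tz":-1.4,"yaw":0},{"tx":0,"ty":0,"tz":-2,"yaw":0},{"tx":0,"ty":0,"tz":-2.3,"yaw":0}]' 50
python3 - <<'E'
from h import *
c=snap('top','top2.png',crop=(230,130,430,280),scale=4)
s=get_obs();print(s["tool_pos"])
E
```

```text
t: 7.2
tool_pos: [504.8, -81.0, 203.4]
tool_rot: [[-1.0, 0.024, 0.0], [0.024, 1.0, 0.019], [0.0, 0.019, -1.0]]
contact_force: [0.2, -0.0, 0.1]
width: 49.9
[505.49372462 -81.10388317 204.82518534]
```

View pics/top2.png

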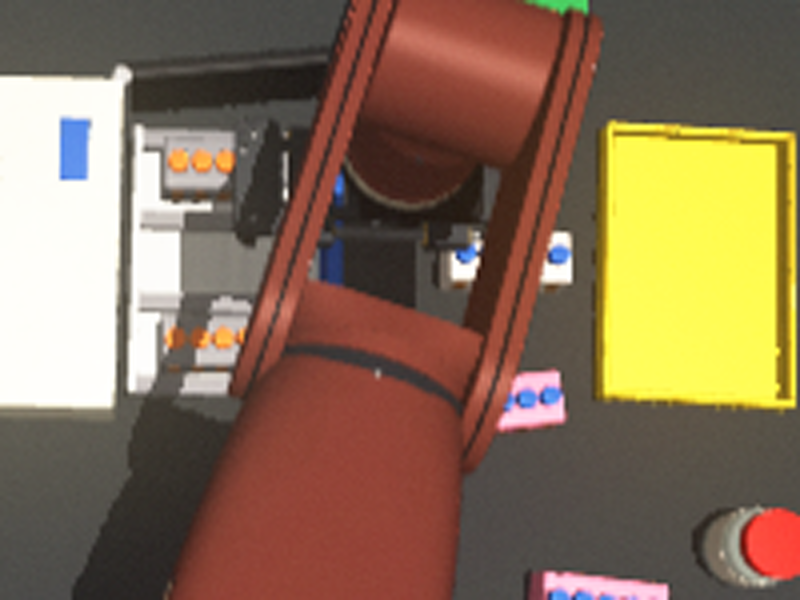

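Run:
```python
from h import *
c=cal('top2.png')
f=lambda u,v,z:np.round(ray(c,230+u/4,130+v/4,z))
print('used far',f(226,160,78),f(178,160,78),'near',f(224,338,78),f(175,338,78))
print('rear wall corners',f(137,127,42),f(128,393,42),'tray',f(607,122,28),f(795,133,28),f(600,402,28),f(796,407,28))
print('fresh b',f(511,255,60), 'roof',f(122,76,98),f(114,408,98))
```

```text
used far [579.   3.  78.] [580.  39.  78.] near [442.   6.  78.] [442.  43.  78.]
rear wall corners [616.  71.  42.] [405.  78.  42.] tray [ 623. -305.   28.] [ 613. -455.   28.] [ 398. -288.   28.] [ 393. -440.   28.]
fresh b [ 508. -217.   60.] roof [640.  82.  98.] [387.  89.  98.]
```

View 6: the carriage is out. Used caps are centred at crop (226,160) and (224,338). Going to the far used rack with the jaws turned 90°.

```bash
python3 -m pendant '[{"tx":-0.1,"ty":0.1,"tz":0,"yaw":10},{"tx":-0.3,"ty":0.3,"tz":0,"yaw":20},{"tx":-0.5,"ty":0.6,"tz":0,"yaw":30},{"tx":-0.7,"ty":0.9,"tz":0,"yaw":40},{"tx":-0.9,"ty":1.1,"tz":0,"yaw":50},{"tx":-1.1,"ty":1.3,"tz":0,"yaw":60},{"tx":-1.16,"ty":1.43,"tz":0.2,"yaw":70},{"tx":-1.16,"ty":1.43,"tz":0.4,"yaw":80}]' 64
python3 -m pendant '[{"tx":0,"ty":0,"tz":0,"yaw":10},{"tx":0,"ty":0,"tz":0,"yaw":10},{"tx":0,"ty":0,"tz":0,"yaw":10},{"tx":0,"ty":0,"tz":0,"yaw":10},{"tx":0,"ty":0,"tz":0,"yaw":10},{"tx":0,"ty":0,"tz":0,"yaw":10},{"tx":0,"ty":0,"tz":0,"yaw":10},{"tx":0,"ty":0,"tz":0,"yaw":10}]' -
python3 - <<'E'
from h import *
c=snap('wrist','w3.png',scale=1.4)
for p in ([557,3,68],[597,3,68],[579,3,78],[579,39,78]): print(p,proj(c,p)*1.4)
print(rel([577.5,3,40]))
E
```

```text
t: 8.25
tool_pos: [576.9, 3.9, 181.1]
tool_rot: [[-0.145, 0.989, 0.001], [0.989, 0.145, 0.019], [0.018, 0.003, -1.0]]
contact_force: [-0.1, 0.6, 0.3]
width: 63.9
t: 9.25
tool_pos: [576.9, 3.9, 181.1]
tool_rot: [[0.029, 1.0, 0.001], [0.999, -0.029, 0.019], [0.019, 0.0, -1.0]]
contact_force: [-0.3, -0.4, -1.0]
width: 64.1
[557, 3, 68] [361.69248316 290.70524972]
[597, 3, 68] [430.39443118 288.93115815]
[579, 3, 78] [399.65443688 293.94030983]
[579, 39, 78] [398.07890141 229.88046657]
[-0.059  0.011  2.35 ]
```

View pics/w3.png

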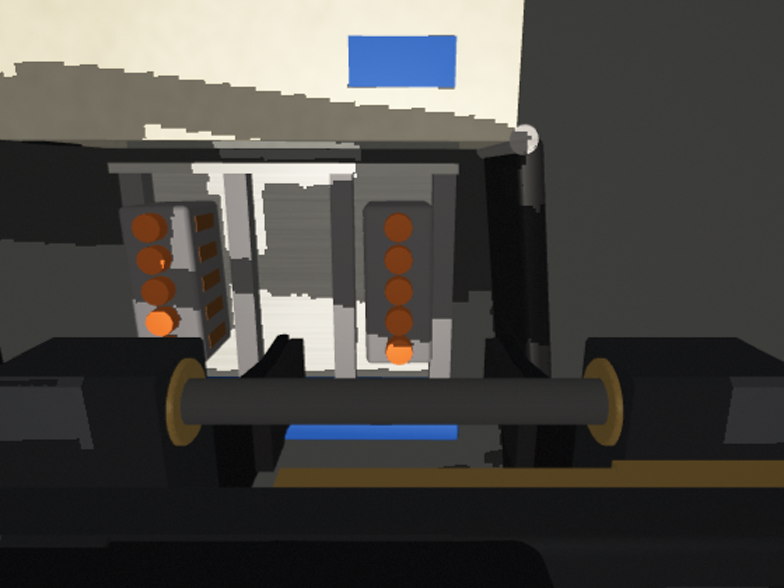

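View 7: orange caps at column 399, third cap at row 291, as predicted. The rack is centred between the fingers. Descend and grip.

```bash
python3 -m pendant '[{"tx":0,"ty":0.02,"tz":0.3,"yaw":0},{"tx":0,"ty":0.02,"tz":0.7,"yaw":0},{"tx":-0.02,"ty":0.02,"tz":1.1,"yaw":0},{"tx":-0.04,"ty":0.02,"tz":1.5,"yaw":0},{"tx":-0.04,"ty":0.02,"tz":1.9,"yaw":0},{"tx":-0.04,"ty":0.02,"tz":2.2,"yaw":0},{"tx":-0.04,"ty":0.02,"tz":2.35,"yaw":0},{"tx":-0.04,"ty":0.02,"tz":2.35,"yaw":0}]' -
python3 -m pendant '[{"tx":0,"ty":0,"tz":0,"yaw":0},{"tx":0,"ty":0,"tz":0,"yaw":0},{"tx":0,"ty":0,"tz":0,"yaw":0},{"tx":0,"ty":0,"tz":0,"yaw":0},{"tx":0,"ty":0,"tz":0,"yaw":0},{"tx":0,"ty":0,"tz":0,"yaw":0},{"tx":0,"ty":0,"tz":-0.2,"yaw":0},{"tx":0,"ty":0,"tz":-0.5,"yaw":0}]' 0
python3 -m pendant '[{"tx":0,"ty":0,"tz":-0.3,"yaw":0},{"tx":0,"ty":0,"tz":-0.8,"yaw":0},{"tx":0,"ty":0,"tz":-1.3,"yaw":0},{"tx":0,"ty":0,"tz":-1.8,"yaw":0},{"tx":0,"ty":0,"tz":-2.2,"yaw":0},{"tx":0,"ty":0,"tz":-2.4,"yaw":0},{"tx":0,"ty":0,"tz":-2.5,"yaw":0},{"tx":0,"ty":0,"tz":-2.5,"yaw":0}]' -
python3 -c "
from h import *
print(rel([552,-368,170]))"
```

```text
t: 10.3
tool_pos: [577.7, 4.2, 39.4]
tool_rot: [[0.029, 1.0, -0.001], [0.999, -0.029, 0.019], [0.019, -0.001, -1.0]]
contact_force: [-0.5, 0.0, 0.1]
width: 63.8
t: 11.3
tool_pos: [576.4, 3.8, 69.1]
tool_rot: [[0.029, 1.0, -0.004], [0.999, -0.029, 0.019], [0.019, -0.004, -1.0]]
contact_force: [0.8, -0.9, -1.6]
width: 39.8
t: 12.3
tool_pos: [576.7, 0.9, 218.8]
tool_rot: [[0.029, 1.0, -0.004], [0.999, -0.029, 0.019], [0.019, -0.005, -1.0]]
contact_force: [0.3, 0.5, -2.1]
width: 39.6
[-6.173 -0.231  0.695]
```

```bash
python3 -m pendant '[{"tx":-0.5,"ty":0,"tz":0,"yaw":0},{"tx":-1.4,"ty":0,"tz":0,"yaw":0},{"tx":-2.3,"ty":0,"tz":0,"yaw":0},{"tx":-3.2,"ty":-0.1,"tz":0,"yaw":1},{"tx":-4.1,"ty":-0.2,"tz":0.2,"yaw":2},{"tx":-5,"ty":-0.2,"tz":0.4,"yaw":2},{"tx":-5.8,"ty":-0.2,"tz":0.6,"yaw":2},{"tx":-6.27,"ty":-0.2,"tz":0.8,"yaw":2}]' -
python3 -c "
from h import *
c=snap('wrist','w4.png',scale=1.4)
print(rel([554,-374,28]),get_obs()['tool_pos'],get_obs()['width'])
for p in ([618,-302,28],[612,-448,28],[397,-290,28],[391,-438,28]): print(proj(c,p)*1.4)"
```

```text
t: 13.3
tool_pos: [552.3, -375.9, 161.2]
tool_rot: [[0.066, 0.998, -0.006], [0.998, -0.066, 0.021], [0.02, -0.007, -1.0]]
contact_force: [1.2, 0.2, -2.1]
width: 39.9
[0.029 0.065 2.185] [ 551.02972538 -378.14582193  159.06167666] 40.162422945352866
[501.80864383 150.85228109]
[495.16318203 383.09846289]
[124.29923239 154.57794875]
[158.68766911 387.65435123]
```

View pics/w4.png

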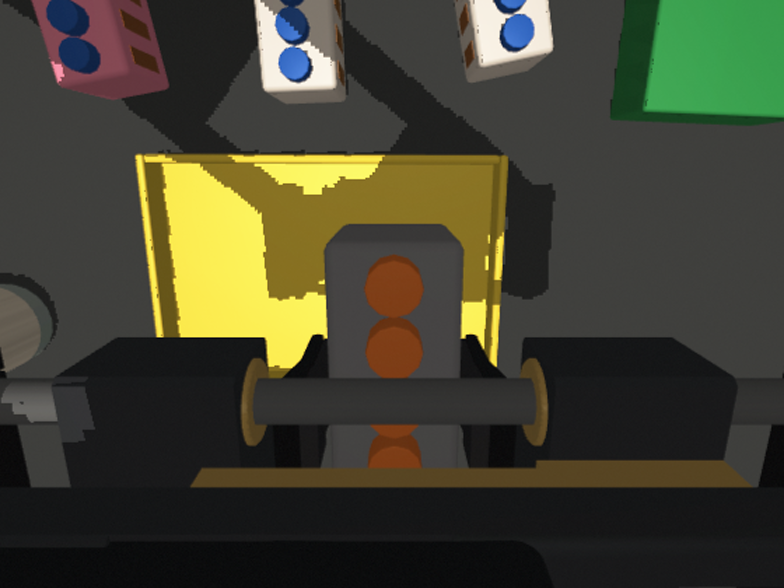

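View 8: the rack is held upright over the tray. Tray corners at (138,157) and (506,157), jaws aligned. Lowering it.

```bash
python3 -m pendant '[{"tx":0.03,"ty":0.05,"tz":0.2,"yaw":0},{"tx":0.03,"ty":0.1,"tz":0.6,"yaw":0},{"tx":0.03,"ty":0.1,"tz":1,"yaw":0},{"tx":0.03,"ty":0.1,"tz":1.4,"yaw":0},{"tx":0.03,"ty":0.1,"tz":1.8,"yaw":0},{"tx":0.03,"ty":0.1,"tz":2.05,"yaw":0},{"tx":0.03,"ty":0.1,"tz":2.19,"yaw":0},{"tx":0.03,"ty":0.1,"tz":2.19,"yaw":0}]' -
python3 -m pendant '[{"tx":0,"ty":0,"tz":0,"yaw":0},{"tx":0,"ty":0,"tz":0,"yaw":0},{"tx":0,"ty":0,"tz":0,"yaw":0},{"tx":0,"ty":0,"tz":-0.4,"yaw":0},{"tx":0,"ty":0,"tz":-0.9,"yaw":0},{"tx":0,"ty":0,"tz":-1.6,"yaw":0},{"tx":0,"ty":0,"tz":-2.4,"yaw":0},{"tx":0,"ty":0,"tz":-2.8,"yaw":0}]' 56
python3 -c "
from h import *
print(rel([442,6,170]))"
```

```text
t: 14.35
tool_pos: [556.5, -373.8, 28.0]
tool_rot: [[0.067, 0.998, -0.008], [0.998, -0.066, 0.02], [0.019, -0.009, -1.0]]
contact_force: [1.3, 0.2, -1.5]
width: 40.0
t: 15.35
tool_pos: [558.9, -378.3, 200.1]
tool_rot: [[0.067, 0.998, -0.004], [0.998, -0.067, 0.016], [0.016, -0.005, -1.0]]
contact_force: [0.3, 0.6, -0.7]
width: 56.0
[ 6.252 -2.369  0.615]
```

```bash
python3 -m pendant '[{"tx":0.5,"ty":-0.2,"tz":0,"yaw":0},{"tx":1.4,"ty":-0.5,"tz":0,"yaw":0},{"tx":2.3,"ty":-0.9,"tz":0,"yaw":0},{"tx":3.2,"ty":-1.3,"tz":0,"yaw":0},{"tx":4.1,"ty":-1.6,"tz":0,"yaw":-1},{"tx":5,"ty":-1.9,"tz":0.2,"yaw":-2},{"tx":5.8,"ty":-2.2,"tz":0.3,"yaw":-2},{"tx":6.2,"ty":-2.36,"tz":0.4,"yaw":-2}]' 64
python3 -c "
from h import *
c=cal('w3.png')
for u,v in ((149,228),(157,291),(160,322)): print(ray(c,u/1.4,v/1.4,78))
c=snap('wrist','w5.png',scale=1.4)
print(rel([442,6,40]),get_obs()['tool_pos'])
for p in ([442,5,78],[442,41,78]): print(proj(c,p)*1.4)"
```

```text
t: 16.35
tool_pos: [441.6, 4.8, 182.9]
tool_rot: [[0.03, 1.0, -0.003], [0.999, -0.03, 0.017], [0.017, -0.003, -1.0]]
contact_force: [0.2, 0.4, -0.7]
width: 64.4
[443.50660019  43.63114916  78.        ]
[442.85418832   8.32156697  78.        ]
[441.98382597  -9.86918704  78.        ]
[-0.053  0.039  2.367] [440.44090018   6.62470196 182.04532235]
[397.2166756  290.93682115]
[395.4955276  227.15366875]
```

View pics/w5.png

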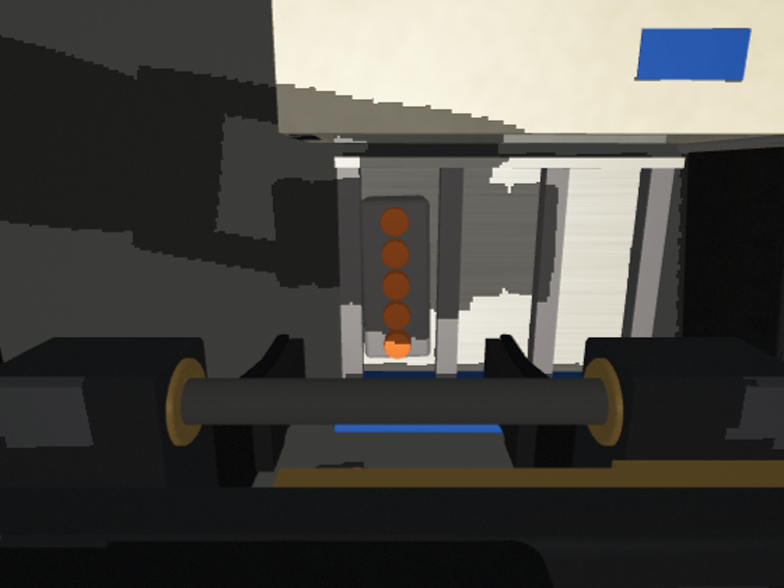

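View 9: near used rack caps at column 396, third at row 286, so y≈8. It is centred. Grip it and carry it to the tray.

```bash
python3 -m pendant '[{"tx":-0.02,"ty":0.03,"tz":0.3,"yaw":0},{"tx":-0.02,"ty":0.03,"tz":0.7,"yaw":0},{"tx":-0.02,"ty":0.03,"tz":1.1,"yaw":0},{"tx":-0.02,"ty":0.03,"tz":1.5,"yaw":0},{"tx":-0.02,"ty":0.03,"tz":1.9,"yaw":0},{"tx":-0.02,"ty":0.03,"tz":2.2,"yaw":0},{"tx":-0.02,"ty":0.03,"tz":2.37,"yaw":0},{"tx":-0.02,"ty":0.03,"tz":2.37,"yaw":0}]' -
python3 -m pendant '[{"tx":0,"ty":0,"tz":0,"yaw":0},{"tx":0,"ty":0,"tz":0,"yaw":0},{"tx":0,"ty":0,"tz":0,"yaw":0},{"tx":0,"ty":0,"tz":0,"yaw":0},{"tx":0,"ty":0,"tz":0,"yaw":0},{"tx":0,"ty":0,"tz":0,"yaw":0},{"tx":0,"ty":0,"tz":-0.2,"yaw":0},{"tx":0,"ty":0,"tz":-0.5,"yaw":0}]' 0
python3 -m pendant '[{"tx":0,"ty":0,"tz":-0.3,"yaw":0},{"tx":0,"ty":0,"tz":-0.8,"yaw":0},{"tx":0,"ty":0,"tz":-1.3,"yaw":0},{"tx":0,"ty":0,"tz":-1.8,"yaw":0},{"tx":0,"ty":0,"tz":-2.2,"yaw":0},{"tx":0,"ty":0,"tz":-2.4,"yaw":0},{"tx":0,"ty":0,"tz":-2.5,"yaw":0},{"tx":0,"ty":0,"tz":-2.5,"yaw":0}]' -
python3 -c "
from h import *
print(rel([464,-369,170]))
c=cal('w5.png')
for u in (361,438): print(ray(c,u/1.4,286/1.4,32))
c=cal('w3.png')
for u in (355,433): print(ray(c,u/1.4,286/1.4,32))
"
```

```text
t: 17.4
tool_pos: [441.2, 7.8, 39.5]
tool_rot: [[0.03, 1.0, -0.006], [0.999, -0.03, 0.019], [0.019, -0.006, -1.0]]
contact_force: [0.3, 0.1, -0.7]
width: 64.0
t: 18.4
tool_pos: [440.2, 7.4, 69.3]
tool_rot: [[0.03, 1.0, -0.008], [0.999, -0.03, 0.019], [0.019, -0.009, -1.0]]
contact_force: [0.4, -0.3, -0.6]
width: 40.4
t: 19.4
tool_pos: [441.2, 4.6, 218.8]
tool_rot: [[0.03, 1.0, -0.009], [0.999, -0.03, 0.019], [0.019, -0.01, -1.0]]
contact_force: [1.1, -0.2, -2.5]
width: 40.0
[-6.228  0.571  0.69 ]
[418.00345011  -2.42414904  32.        ]
[468.8354047   -3.79296254  32.        ]
[550.05753279  -2.48244083  32.        ]
[601.2482758   -3.84325914  32.        ]
```

```bash
python3 -m pendant '[{"tx":-0.5,"ty":0,"tz":0,"yaw":0},{"tx":-1.4,"ty":0.1,"tz":0,"yaw":0},{"tx":-2.3,"ty":0.2,"tz":0,"yaw":0},{"tx":-3.2,"ty":0.3,"tz":0,"yaw":1},{"tx":-4.1,"ty":0.4,"tz":0.2,"yaw":2},{"tx":-5,"ty":0.5,"tz":0.4,"yaw":2},{"tx":-5.8,"ty":0.57,"tz":0.6,"yaw":2},{"tx":-6.25,"ty":0.57,"tz":0.8,"yaw":2}]' -
python3 -m pendant '[{"tx":0,"ty":0,"tz":0,"yaw":0},{"tx":0,"ty":0,"tz":0,"yaw":0},{"tx":0,"ty":0,"tz":0,"yaw":0},{"tx":0,"ty":0,"tz":0,"yaw":0},{"tx":0,"ty":0,"tz":0,"yaw":0},{"tx":0,"ty":0,"tz":0,"yaw":0},{"tx":0,"ty":0,"tz":0,"yaw":0},{"tx":0,"ty":0,"tz":0,"yaw":0}]' -
python3 -c "
from h import *
print(rel([464,-368,28.5]))"
```

```text
t: 20.4
tool_pos: [462.8, -372.1, 161.0]
tool_rot: [[0.066, 0.998, -0.011], [0.998, -0.066, 0.021], [0.02, -0.012, -1.0]]
contact_force: [-0.1, 0.1, -2.2]
width: 40.1
t: 21.4
tool_pos: [462.8, -372.1, 161.1]
tool_rot: [[0.066, 0.998, -0.011], [0.998, -0.066, 0.021], [0.02, -0.012, -1.0]]
contact_force: [0.2, 0.0, -1.4]
width: 40.1
[0.025 0.042 2.21 ]
```

```bash
python3 -m pendant '[{"tx":0.03,"ty":0.03,"tz":0.2,"yaw":0},{"tx":0.03,"ty":0.05,"tz":0.6,"yaw":0},{"tx":0.03,"ty":0.05,"tz":1,"yaw":0},{"tx":0.03,"ty":0.05,"tz":1.4,"yaw":0},{"tx":0.03,"ty":0.05,"tz":1.8,"yaw":0},{"tx":0.03,"ty":0.05,"tz":2.05,"yaw":0},{"tx":0.03,"ty":0.05,"tz":2.2,"yaw":0},{"tx":0.03,"ty":0.05,"tz":2.2,"yaw":0}]' -
python3 -m pendant '[{"tx":0,"ty":0,"tz":0,"yaw":0},{"tx":0,"ty":0,"tz":0,"yaw":0},{"tx":0,"ty":0,"tz":0,"yaw":0},{"tx":0,"ty":0,"tz":-0.4,"yaw":0},{"tx":0,"ty":0,"tz":-0.9,"yaw":0},{"tx":0,"ty":0,"tz":-1.6,"yaw":0},{"tx":0,"ty":0,"tz":-2.4,"yaw":0},{"tx":0,"ty":0,"tz":-2.8,"yaw":0}]' 56
python3 -c "
from h import *
print(rel([508,-250,170]))"
```

```text
t: 22.4
tool_pos: [464.6, -367.7, 28.9]
tool_rot: [[0.066, 0.998, -0.011], [0.998, -0.066, 0.021], [0.02, -0.012, -1.0]]
contact_force: [0.1, -0.5, -2.3]
width: 39.9
t: 23.4
tool_pos: [467.5, -372.4, 200.8]
tool_rot: [[0.066, 0.998, -0.007], [0.998, -0.066, 0.017], [0.017, -0.009, -1.0]]
contact_force: [0.5, -0.6, 0.1]
width: 56.0
[2.071 0.543 0.543]
```

```bash
python3 -m pendant '[{"tx":0.3,"ty":0,"tz":0,"yaw":0},{"tx":0.8,"ty":0.2,"tz":0,"yaw":-1},{"tx":1.3,"ty":0.3,"tz":0,"yaw":-2},{"tx":1.8,"ty":0.4,"tz":0,"yaw":-2},{"tx":2.2,"ty":0.5,"tz":0.2,"yaw":-2},{"tx":2.4,"ty":0.52,"tz":0.4,"yaw":-2},{"tx":2.5,"ty":0.52,"tz":0.5,"yaw":-2},{"tx":2.5,"ty":0.52,"tz":0.5,"yaw":-2}]' 60
python3 -c "
from h import *
a=snap('wrist','w6.png')
b=snap('top','top3.png')
A=cv2.imread('pics/w6.png');B=cv2.imread('pics/raw_top3.png')[120:330,230:460]
B=cv2.resize(B,(460,420),interpolation=cv2.INTER_CUBIC)
o=np.hstack([A,B]); cv2.imwrite('pics/mix.png',cv2.resize(o,(800,330),interpolation=cv2.INTER_AREA)); print(o.shape)
cv2.imwrite('pics/w6b.png',cv2.resize(A,None,fx=1.4,fy=1.4))
print(get_obs()['tool_pos'],rel([508,-217,22]))
for p in ([508,-217,60],[508,-181,60],[612,-175,60],[621,-246,60]): print(proj(a,p)*1.4)"
```

```text
t: 24.4
tool_pos: [507.6, -223.9, 172.0]
tool_rot: [[0.031, 0.999, -0.009], [0.999, -0.031, 0.018], [0.018, -0.01, -1.0]]
contact_force: [1.5, -0.2, -0.4]
width: 60.3
(420, 1020, 3)
[ 508.29996051 -224.93691892  173.16260117] [0.09  0.011 2.521]
[397.94601891 276.92814866]
[396.19622032 213.91583362]
[584.28237716 197.58533016]
[592.02545018 320.20647683]
```

View pics/w6b.png

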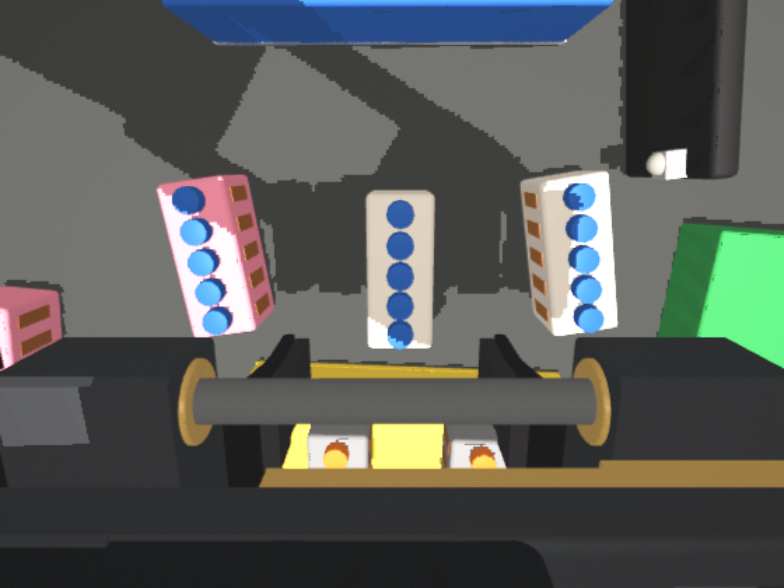

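View 10: fresh rack with caps at column 400 (third row 276) is as predicted. The other white rack, caps (580,196)–(590,318), has not moved. Both used racks are in the tray. The pink one at left is ignored. Grip the middle white rack.

```bash
python3 -m pendant '[{"tx":0.09,"ty":0.02,"tz":0.3,"yaw":0},{"tx":0.09,"ty":0.02,"tz":0.7,"yaw":0},{"tx":0.09,"ty":0.02,"tz":1.1,"yaw":0},{"tx":0.09,"ty":0.02,"tz":1.5,"yaw":0},{"tx":0.09,"ty":0.02,"tz":1.9,"yaw":0},{"tx":0.09,"ty":0.02,"tz":2.3,"yaw":0},{"tx":0.09,"ty":0.02,"tz":2.5,"yaw":0},{"tx":0.09,"ty":0.02,"tz":2.5,"yaw":0}]' -
python3 -m pendant '[{"tx":0,"ty":0,"tz":0,"yaw":0},{"tx":0,"ty":0,"tz":0,"yaw":0},{"tx":0,"ty":0,"tz":0,"yaw":0},{"tx":0,"ty":0,"tz":0,"yaw":0},{"tx":0,"ty":0,"tz":0,"yaw":0},{"tx":0,"ty":0,"tz":0,"yaw":0},{"tx":0,"ty":0,"tz":-0.2,"yaw":0},{"tx":0,"ty":0,"tz":-0.5,"yaw":0}]' 0
python3 -m pendant '[{"tx":0,"ty":0,"tz":-0.3,"yaw":0},{"tx":0,"ty":0,"tz":-0.8,"yaw":0},{"tx":0,"ty":0,"tz":-1.3,"yaw":0},{"tx":0,"ty":0,"tz":-1.8,"yaw":0},{"tx":0,"ty":0,"tz":-2.2,"yaw":0},{"tx":0,"ty":0,"tz":-2.4,"yaw":0},{"tx":0,"ty":0,"tz":-2.5,"yaw":0},{"tx":0,"ty":0,"tz":-2.5,"yaw":0}]' -
python3 -c "
from h import *
print(rel([443.4,-2,170]))"
```

```text
t: 25.5
tool_pos: [507.6, -216.6, 22.0]
tool_rot: [[0.033, 0.999, -0.009], [0.999, -0.032, 0.018], [0.018, -0.01, -1.0]]
contact_force: [0.3, 0.2, 0.6]
width: 59.9
t: 26.5
tool_pos: [506.7, -216.5, 51.8]
tool_rot: [[0.033, 0.999, -0.012], [0.999, -0.032, 0.02], [0.019, -0.013, -1.0]]
contact_force: [0.1, -0.9, -1.8]
width: 40.0
t: 27.5
tool_pos: [508.3, -219.3, 201.5]
tool_rot: [[0.033, 0.999, -0.012], [0.999, -0.032, 0.02], [0.02, -0.013, -1.0]]
contact_force: [0.7, -0.4, -3.8]
width: 39.8
[ 3.574 -1.192  0.61 ]
```

```bash
python3 -m pendant '[{"tx":0.3,"ty":-0.1,"tz":0,"yaw":0},{"tx":0.9,"ty":-0.3,"tz":0,"yaw":0},{"tx":1.6,"ty":-0.5,"tz":0,"yaw":0},{"tx":2.3,"ty":-0.8,"tz":0,"yaw":0},{"tx":2.9,"ty":-1,"tz":0,"yaw":0},{"tx":3.4,"ty":-1.15,"tz":0.2,"yaw":0},{"tx":3.57,"ty":-1.19,"tz":0.4,"yaw":0},{"tx":3.57,"ty":-1.19,"tz":0.5,"yaw":0}]' -
python3 -c "
from h import *
print(rel([443.4,-2,40.5]))"
```

```text
t: 28.5
tool_pos: [442.6, -1.7, 175.2]
tool_rot: [[0.031, 0.999, -0.014], [0.999, -0.031, 0.02], [0.02, -0.015, -1.0]]
contact_force: [0.3, -0.7, -2.3]
width: 40.0
[-0.049  0.048  2.244]
```

```bash
python3 -m pendant '[{"tx":-0.02,"ty":0.02,"tz":0.3,"yaw":0},{"tx":-0.05,"ty":0.04,"tz":0.7,"yaw":0},{"tx":-0.05,"ty":0.05,"tz":1.1,"yaw":0},{"tx":-0.05,"ty":0.05,"tz":1.5,"yaw":0},{"tx":-0.05,"ty":0.05,"tz":1.8,"yaw":0},{"tx":-0.05,"ty":0.05,"tz":2.1,"yaw":0},{"tx":-0.05,"ty":0.05,"tz":2.25,"yaw":0},{"tx":-0.05,"ty":0.05,"tz":2.25,"yaw":0}]' -
python3 -m pendant '[{"tx":0,"ty":0,"tz":0,"yaw":0},{"tx":0,"ty":0,"tz":0,"yaw":0},{"tx":0,"ty":0,"tz":0,"yaw":0},{"tx":0,"ty":0,"tz":-0.4,"yaw":0},{"tx":0,"ty":0,"tz":-0.9,"yaw":0},{"tx":0,"ty":0,"tz":-1.6,"yaw":0},{"tx":0,"ty":0,"tz":-2.2,"yaw":0},{"tx":0,"ty":0,"tz":-2.6,"yaw":0}]' 56
python3 -c "
from h import *
c=snap('top','top4.png',crop=(230,130,430,280),scale=4)
print(rel([615,-225,170]))"
```

```text
t: 29.5
tool_pos: [443.9, -2.8, 40.2]
tool_rot: [[0.032, 0.999, -0.015], [0.999, -0.031, 0.02], [0.019, -0.015, -1.0]]
contact_force: [0.3, -0.2, -1.6]
width: 39.9
t: 30.5
tool_pos: [446.9, -6.1, 198.4]
tool_rot: [[0.032, 0.999, -0.012], [0.999, -0.031, 0.019], [0.019, -0.012, -1.0]]
contact_force: [-0.3, -0.6, 0.3]
width: 55.9
[-3.563  2.892  0.433]
```

```bash
python3 -m pendant '[{"tx":-0.3,"ty":0.2,"tz":0,"yaw":-1},{"tx":-0.8,"ty":0.6,"tz":0,"yaw":-2},{"tx":-1.4,"ty":1.1,"tz":0,"yaw":-3},{"tx":-2,"ty":1.6,"tz":0,"yaw":-5},{"tx":-2.6,"ty":2.1,"tz":0,"yaw":-7},{"tx":-3.2,"ty":2.6,"tz":0,"yaw":-9},{"tx":-3.5,"ty":2.85,"tz":0.2,"yaw":-9},{"tx":-3.56,"ty":2.9,"tz":0.4,"yaw":-9}]' 60
python3 -c "
from h import *
c=cal('w6.png')
for u,v in ((580,196),(584,259),(589,318)): print(ray(c,u/1.4,v/1.4,60))
c=snap('wrist','w7.png',scale=1.4)
print(rel([616,-217,29]),get_obs()['tool_rot'])
for p in ([616,-210,60],[612,-175,60]): print(proj(c,p)*1.4)"
```

```text
t: 31.55
tool_pos: [615.6, -225.9, 170.2]
tool_rot: [[-0.124, 0.992, -0.009], [0.992, 0.124, 0.019], [0.02, -0.006, -1.0]]
contact_force: [-0.6, 0.9, -0.6]
width: 59.8
[ 609.59395319 -174.07061927   60.        ]
[ 614.017185   -209.42675977   60.        ]
[ 619.14613992 -244.60079789   60.        ]
[0.076 0.064 2.319] [[-0.124383    0.99216759 -0.01150384]
 [ 0.99199715  0.12459837  0.0204183 ]
 [ 0.02169173 -0.00887209 -0.99972534]]
[401.3066054 263.2199283]
[402.35281284 200.30343685]
```

View pics/w7.png

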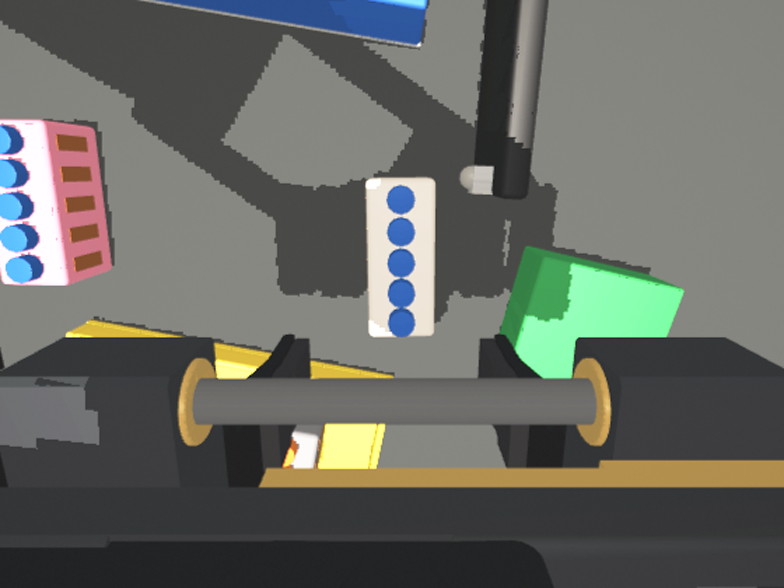

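View 11: white rack aligned, caps at column 401, centre row 263. The door end at (512,197) lies beyond the gripper, and the green box is at right. Gripping 8 mm behind the rack's centre and high, to clear the door.

```bash
python3 -m pendant '[{"tx":0.09,"ty":0.06,"tz":0.3,"yaw":0},{"tx":0.09,"ty":0.06,"tz":0.7,"yaw":0},{"tx":0.09,"ty":0.06,"tz":1.1,"yaw":0},{"tx":0.09,"ty":0.06,"tz":1.5,"yaw":0},{"tx":0.09,"ty":0.06,"tz":1.9,"yaw":0},{"tx":0.09,"ty":0.06,"tz":2.2,"yaw":0},{"tx":0.09,"ty":0.06,"tz":2.32,"yaw":0},{"tx":0.09,"ty":0.06,"tz":2.32,"yaw":0}]' -
python3 -m pendant '[{"tx":0,"ty":0,"tz":0,"yaw":0},{"tx":0,"ty":0,"tz":0,"yaw":0},{"tx":0,"ty":0,"tz":0,"yaw":0},{"tx":0,"ty":0,"tz":0,"yaw":0},{"tx":0,"ty":0,"tz":0,"yaw":0},{"tx":0,"ty":0,"tz":0,"yaw":0},{"tx":0,"ty":0,"tz":-0.2,"yaw":0},{"tx":0,"ty":0,"tz":-0.5,"yaw":0}]' 0
python3 -m pendant '[{"tx":0,"ty":0,"tz":-0.3,"yaw":0},{"tx":0,"ty":0,"tz":-0.8,"yaw":0},{"tx":0,"ty":0,"tz":-1.3,"yaw":0},{"tx":0,"ty":0,"tz":-1.8,"yaw":0},{"tx":0,"ty":0,"tz":-2.2,"yaw":0},{"tx":0,"ty":0,"tz":-2.4,"yaw":0},{"tx":0,"ty":0,"tz":-2.5,"yaw":0},{"tx":0,"ty":0,"tz":-2.5,"yaw":0}]' -
python3 -c "
from h import *
print(rel([575.6,-11,170]))"
```

```text
t: 32.6
tool_pos: [615.5, -215.8, 28.7]
tool_rot: [[-0.125, 0.992, -0.012], [0.992, 0.125, 0.021], [0.022, -0.009, -1.0]]
contact_force: [-0.2, -0.7, 0.3]
width: 59.9
t: 33.6
tool_pos: [614.3, -215.8, 57.9]
tool_rot: [[-0.125, 0.992, -0.016], [0.992, 0.125, 0.022], [0.024, -0.013, -1.0]]
contact_force: [-1.3, -0.7, -2.0]
width: 39.5
t: 34.6
tool_pos: [616.5, -219.0, 207.5]
tool_rot: [[-0.125, 0.992, -0.016], [0.992, 0.125, 0.022], [0.024, -0.013, -1.0]]
contact_force: [-0.6, -0.1, -2.6]
width: 39.4
[ 3.508 -0.234  0.714]
```

```bash
python3 -m pendant '[{"tx":0.3,"ty":0,"tz":0,"yaw":0},{"tx":0.9,"ty":0,"tz":0,"yaw":1},{"tx":1.6,"ty":-0.1,"tz":0,"yaw":3},{"tx":2.3,"ty":-0.2,"tz":0,"yaw":5},{"tx":2.9,"ty":-0.2,"tz":0,"yaw":7},{"tx":3.4,"ty":-0.23,"tz":0.2,"yaw":9},{"tx":3.54,"ty":-0.23,"tz":0.4,"yaw":9},{"tx":3.54,"ty":-0.23,"tz":0.5,"yaw":9}]' -
python3 -c "
from h import *
print(rel([575.6,-9,47.3]),get_obs()['tool_rot'])"
```

```text
t: 35.6
tool_pos: [574.8, -8.6, 181.2]
tool_rot: [[0.03, 0.999, -0.018], [0.999, -0.03, 0.023], [0.022, -0.019, -1.0]]
contact_force: [0.0, -0.5, -2.4]
width: 40.0
[-0.055  0.056  2.231] [[ 0.03017554  0.99937599 -0.01835949]
 [ 0.9993025  -0.02975889  0.02255913]
 [ 0.02199869 -0.01902742 -0.99957692]]
```

```bash
python3 -m pendant '[{"tx":-0.02,"ty":0.02,"tz":0.3,"yaw":0},{"tx":-0.05,"ty":0.04,"tz":0.7,"yaw":0},{"tx":-0.05,"ty":0.05,"tz":1.1,"yaw":0},{"tx":-0.05,"ty":0.05,"tz":1.5,"yaw":0},{"tx":-0.05,"ty":0.05,"tz":1.8,"yaw":0},{"tx":-0.05,"ty":0.05,"tz":2.1,"yaw":0},{"tx":-0.05,"ty":0.05,"tz":2.24,"yaw":0},{"tx":-0.05,"ty":0.05,"tz":2.24,"yaw":0}]' -
python3 -m pendant '[{"tx":0,"ty":0,"tz":0,"yaw":0},{"tx":0,"ty":0,"tz":0,"yaw":0},{"tx":0,"ty":0,"tz":0,"yaw":0},{"tx":0,"ty":0,"tz":-0.4,"yaw":0},{"tx":0,"ty":0,"tz":-0.9,"yaw":0},{"tx":0,"ty":0,"tz":-1.5,"yaw":0},{"tx":0,"ty":0,"tz":-2.2,"yaw":0},{"tx":0,"ty":0,"tz":-2.6,"yaw":0}]' 56
python3 -m pendant '[{"tx":-0.2,"ty":-0.2,"tz":0,"yaw":0},{"tx":-0.6,"ty":-0.5,"tz":0,"yaw":0},{"tx":-1.1,"ty":-0.8,"tz":0,"yaw":0},{"tx":-1.6,"ty":-1.1,"tz":0,"yaw":0},{"tx":-2.1,"ty":-1.1,"tz":0,"yaw":0},{"tx":-2.4,"ty":-1.1,"tz":0,"yaw":0},{"tx":-2.5,"ty":-1.1,"tz":0,"yaw":0},{"tx":-2.5,"ty":-1.1,"tz":0,"yaw":0}]' 0
python3 -c "
from h import *
a=snap('scene','s2.png',crop=(30,160,410,420),scale=2)
print(get_obs()['tool_pos'],rel([507,-130,50]))"
```

```text
t: 36.6
tool_pos: [575.9, -8.9, 47.5]
tool_rot: [[0.03, 0.999, -0.017], [0.999, -0.03, 0.022], [0.022, -0.018, -1.0]]
contact_force: [-0.3, -0.5, -2.7]
width: 40.1
t: 37.6
tool_pos: [579.6, -12.5, 206.2]
tool_rot: [[0.03, 0.999, -0.014], [0.999, -0.03, 0.022], [0.021, -0.014, -1.0]]
contact_force: [0.3, 0.1, 0.9]
width: 56.1
t: 38.6
tool_pos: [509.0, -160.3, 203.5]
tool_rot: [[0.03, 0.999, -0.014], [0.999, -0.03, 0.022], [0.022, -0.015, -1.0]]
contact_force: [0.4, 0.6, 0.8]
width: 0.2
[ 509.12420121 -159.8586846   203.62409621] [ 0.44  -0.012  2.571]
```

View pics/s2.png

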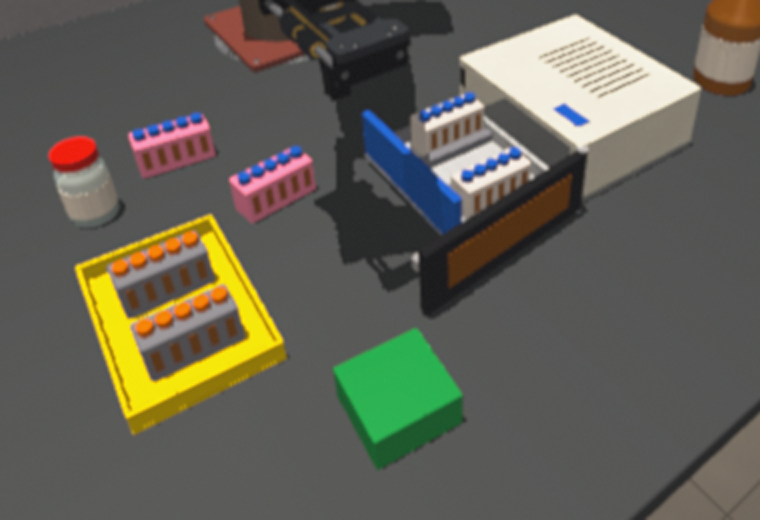

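View 12: both used racks stand in the yellow tray and both fresh racks stand in the outer lanes. Door, jar and box are untouched. Push the carriage home with shut fingers.

```bash
python3 -m pendant '[{"tx":0.1,"ty":0,"tz":0.2,"yaw":0},{"tx":0.2,"ty":0,"tz":0.6,"yaw":0},{"tx":0.3,"ty":0,"tz":1,"yaw":0},{"tx":0.35,"ty":0,"tz":1.4,"yaw":0},{"tx":0.4,"ty":0,"tz":1.8,"yaw":0},{"tx":0.44,"ty":0,"tz":2.2,"yaw":0},{"tx":0.44,"ty":0,"tz":2.5,"yaw":0},{"tx":0.44,"ty":0,"tz":2.57,"yaw":0}]' 0
python3 -m pendant '[{"tx":0.15,"ty":0,"tz":0,"yaw":0},{"tx":0.3,"ty":0,"tz":0,"yaw":0},{"tx":0.45,"ty":0,"tz":0,"yaw":0},{"tx":0.6,"ty":0,"tz":0,"yaw":0},{"tx":0.75,"ty":0,"tz":0,"yaw":0},{"tx":0.9,"ty":0,"tz":0.02,"yaw":0},{"tx":1.05,"ty":0,"tz":0.02,"yaw":0},{"tx":1.2,"ty":0,"tz":0.02,"yaw":0}]' 0
python3 -m pendant '[{"tx":0.15,"ty":0,"tz":0,"yaw":0},{"tx":0.3,"ty":0,"tz":0,"yaw":0},{"tx":0.45,"ty":0,"tz":0,"yaw":0},{"tx":0.6,"ty":0,"tz":0,"yaw":0},{"tx":0.75,"ty":0,"tz":0,"yaw":0},{"tx":0.9,"ty":0,"tz":0.02,"yaw":0},{"tx":1.05,"ty":0,"tz":0.02,"yaw":0},{"tx":1.2,"ty":0,"tz":0.02,"yaw":0}]' 0
```

```text
t: 39.65
tool_pos: [506.5, -128.9, 48.4]
tool_rot: [[0.029, 0.999, -0.017], [0.999, -0.029, 0.024], [0.023, -0.018, -1.0]]
contact_force: [0.0, -0.7, 0.0]
width: 0.3
t: 40.65
tool_pos: [509.0, -56.5, 48.9]
tool_rot: [[0.029, 0.999, -0.016], [0.999, -0.029, 0.023], [0.023, -0.017, -1.0]]
contact_force: [2.0, -3.3, 0.2]
width: 0.5
t: 41.65
tool_pos: [511.0, 16.0, 49.2]
tool_rot: [[0.029, 0.999, -0.016], [0.999, -0.029, 0.023], [0.023, -0.017, -1.0]]
contact_force: [0.9, -3.8, -2.2]
width: 0.4
```

```bash
python3 -m pendant '[{"tx":0.14,"ty":0,"tz":0,"yaw":0},{"tx":0.28,"ty":0,"tz":0,"yaw":0},{"tx":0.4,"ty":0,"tz":0,"yaw":0},{"tx":0.52,"ty":0,"tz":0,"yaw":0},{"tx":0.63,"ty":0,"tz":0,"yaw":0},{"tx":0.72,"ty":0,"tz":0.02,"yaw":0},{"tx":0.8,"ty":0,"tz":0.02,"yaw":0},{"tx":0.86,"ty":0,"tz":0.02,"yaw":0}]' 0
python3 -m pendant '[{"tx":0.03,"ty":0,"tz":0,"yaw":0},{"tx":0.06,"ty":0,"tz":0,"yaw":0},{"tx":0.09,"ty":0,"tz":0,"yaw":0},{"tx":0.12,"ty":0,"tz":0,"yaw":0},{"tx":0.15,"ty":0,"tz":0,"yaw":0},{"tx":0.18,"ty":0,"tz":0,"yaw":0},{"tx":0.2,"ty":0,"tz":0,"yaw":0},{"tx":0.22,"ty":0,"tz":0,"yaw":0}]' 0
```

```text
t: 42.65
tool_pos: [512.7, 67.9, 49.3]
tool_rot: [[0.029, 0.999, -0.016], [0.999, -0.029, 0.023], [0.023, -0.016, -1.0]]
contact_force: [-0.2, -1.6, -0.1]
width: 0.2
t: 43.65
tool_pos: [513.0, 76.5, 49.5]
tool_rot: [[0.028, 0.999, -0.017], [1.0, -0.028, 0.015], [0.015, -0.017, -1.0]]
contact_force: [-1.1, -24.4, -0.9]
width: 0.6
```

```bash
python3 -m pendant '[{"tx":-0.2,"ty":0,"tz":0,"yaw":0},{"tx":-0.6,"ty":0,"tz":0,"yaw":0},{"tx":-1,"ty":0,"tz":-0.2,"yaw":0},{"tx":-1.4,"ty":0,"tz":-0.6,"yaw":0},{"tx":-1.7,"ty":0,"tz":-1.1,"yaw":0},{"tx":-1.9,"ty":0,"tz":-1.6,"yaw":0},{"tx":-2,"ty":0,"tz":-1.9,"yaw":0},{"tx":-2,"ty":0,"tz":-2,"yaw":0}]' 0
python3 -c "
from h import *
c=cal('top1.png')
for u,v in ((85,28),(405,8)): print(ray(c,240+u/4,140+v/4,98))
c=cal('w7.png')
for u,v in ((547,0),(528,190),(495,195),(470,170)): print(ray(c,u/1.4,v/1.4,98))
print(rel([715,-100,165]),get_obs()['tool_pos'])"
```

```text
t: 44.65
tool_pos: [512.2, -45.3, 168.8]
tool_rot: [[0.028, 0.999, -0.015], [0.999, -0.028, 0.015], [0.015, -0.015, -1.0]]
contact_force: [1.2, -0.2, -0.6]
width: 0.6
[646.704189    79.68317214  98.        ]
[ 661.87641598 -164.84385131   98.        ]
[662.27565367 -80.33411009  98.        ]
[ 669.48587986 -160.64812511   98.        ]
[ 654.47130982 -164.89923471   98.        ]
[ 640.88395789 -155.05238328   98.        ]
[-8.170e-01  3.404e+00 -1.000e-03] [512.24368654 -45.28973841 168.77582698]
```

```bash
python3 -m pendant '[{"tx":-0.2,"ty":0.3,"tz":0,"yaw":0},{"tx":-0.5,"ty":0.9,"tz":0,"yaw":0},{"tx":-0.8,"ty":1.5,"tz":0,"yaw":0},{"tx":-1.07,"ty":2.1,"tz":0,"yaw":0},{"tx":-1.07,"ty":2.6,"tz":0,"yaw":0},{"tx":-1.07,"ty":3,"tz":0,"yaw":0},{"tx":-1.07,"ty":3.24,"tz":0,"yaw":0},{"tx":-1.07,"ty":3.24,"tz":0,"yaw":0}]' 0
python3 -c "
from h import *
a=snap('wrist','w8.png')
b=snap('scene','s3.png')
A=cv2.imread('pics/raw_w8.png');B=cv2.imread('pics/raw_s3.png')
B=B[150:360,180:460];A=cv2.resize(A,(400,300));B=cv2.resize(B,(400,300),interpolation=cv2.INTER_CUBIC)
cv2.imwrite('pics/mix2.png',np.hstack([A,B]))
print(get_obs()['tool_pos'],rel([705,-115,55]))"
```

```text
t: 45.65
tool_pos: [704.5, -113.8, 162.6]
tool_rot: [[0.027, 0.999, -0.018], [0.999, -0.027, 0.016], [0.016, -0.018, -1.0]]
contact_force: [-0.2, -0.3, 0.2]
width: 0.1
[ 703.80428162 -114.12919353  163.36377751] [-0.042  0.052  1.805]
```

View pics/mix2.png

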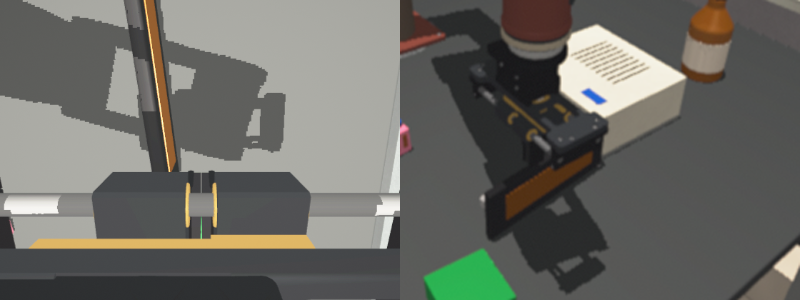

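View 13: the shut fingers are beyond the door's outer face, clear of door and box. Descend, and work out the arc.

```bash
python3 -m pendant '[{"tx":0,"ty":0.05,"tz":0.2,"yaw":0},{"tx":0,"ty":0.05,"tz":0.5,"yaw":0},{"tx":0,"ty":0.05,"tz":0.8,"yaw":0},{"tx":0,"ty":0.05,"tz":1.1,"yaw":0},{"tx":0,"ty":0.05,"tz":1.4,"yaw":0},{"tx":0,"ty":0.05,"tz":1.65,"yaw":0},{"tx":0,"ty":0.05,"tz":1.8,"yaw":0},{"tx":0,"ty":0.05,"tz":1.8,"yaw":0}]' 0
cat > arc.py <<'E'
from h import *
H=np.array([640,83.]);a=.03
y0=np.array([-1,a]);x0=np.array([-a,-1])
for th in np.arange(1.7,-0.11,-0.1):
    d=np.cos(th)*y0+np.sin(th)*x0; n=np.cos(th)*x0-np.sin(th)*y0
    p=H+200*d+(14+15*abs(n[0])+10*abs(n[1]))*n
    print(round(th,2),np.round(p),rel([p[0],p[1],55]))
E
python3 arc.py
```

```text
t: 46.75
tool_pos: [704.4, -112.3, 54.4]
tool_rot: [[0.028, 0.999, -0.019], [0.999, -0.027, 0.017], [0.016, -0.019, -1.0]]
contact_force: [0.4, 0.3, 1.1]
width: 0.5
1.7 [ 690. -113.] [-0.021 -0.247 -0.006]
1.6 [ 669. -117.] [-0.097 -0.59  -0.001]
1.5 [ 650. -119.] [-0.138 -0.909  0.004]
1.4 [ 630. -119.] [-0.149 -1.234  0.01 ]
1.3 [ 611. -117.] [-0.128 -1.56   0.017]
1.2 [ 591. -114.] [-0.074 -1.886  0.024]
1.1 [ 572. -108.] [ 0.013 -2.208  0.032]
1.0 [ 553. -100.] [ 0.132 -2.523  0.04 ]
0.9 [535. -91.] [ 0.285 -2.826  0.048]
0.8 [518. -79.] [ 0.469 -3.114  0.056]
0.7 [503. -66.] [ 0.683 -3.385  0.065]
0.6 [488. -51.] [ 0.927 -3.633  0.074]
0.5 [475. -34.] [ 1.196 -3.856  0.082]
0.4 [464. -16.] [ 1.49  -4.051  0.091]
0.3 [455.   3.] [ 1.805 -4.215  0.099]
0.2 [447.  23.] [ 2.137 -4.346  0.107]
0.1 [442.  44.] [ 2.483 -4.44   0.114]
-0.0 [439.  65.] [ 2.824 -4.498  0.12 ]
-0.1 [438.  83.] [ 3.135 -4.523  0.126]
```

```bash
python3 -m pendant '[{"tx":-0.02,"ty":-0.25,"tz":0,"yaw":0},{"tx":-0.1,"ty":-0.59,"tz":0,"yaw":0},{"tx":-0.14,"ty":-0.91,"tz":0,"yaw":0},{"tx":-0.15,"ty":-1.23,"tz":0.01,"yaw":0},{"tx":-0.13,"ty":-1.56,"tz":0.02,"yaw":0},{"tx":-0.07,"ty":-1.89,"tz":0.02,"yaw":0},{"tx":0.01,"ty":-2.21,"tz":0.03,"yaw":0},{"tx":0.13,"ty":-2.52,"tz":0.04,"yaw":0}]' 0
python3 arc.py | tail -12
```

```text
t: 47.75
tool_pos: [554.2, -100.7, 56.5]
tool_rot: [[0.028, 0.999, -0.016], [0.999, -0.028, 0.016], [0.015, -0.016, -1.0]]
contact_force: [-0.0, -0.9, 0.4]
width: 0.2
1.0 [ 553. -100.] [ 0.007 -0.014  0.025]
0.9 [535. -91.] [ 0.16  -0.318  0.032]
0.8 [518. -79.] [ 0.344 -0.606  0.04 ]
0.7 [503. -66.] [ 0.558 -0.876  0.047]
0.6 [488. -51.] [ 0.801 -1.125  0.055]
0.5 [475. -34.] [ 1.071 -1.348  0.063]
0.4 [464. -16.] [ 1.365 -1.543  0.07 ]
0.3 [455.   3.] [ 1.68  -1.708  0.078]
0.2 [447.  23.] [ 2.012 -1.838  0.085]
0.1 [442.  44.] [ 2.358 -1.933  0.092]
-0.0 [439.  65.] [ 2.698 -1.99   0.098]
-0.1 [438.  83.] [ 3.01  -2.016  0.103]
```

```bash
python3 -m pendant '[{"tx":0.16,"ty":-0.32,"tz":0.03,"yaw":0},{"tx":0.34,"ty":-0.61,"tz":0.04,"yaw":0},{"tx":0.56,"ty":-0.88,"tz":0.05,"yaw":0},{"tx":0.8,"ty":-1.13,"tz":0.05,"yaw":0},{"tx":1.07,"ty":-1.35,"tz":0.06,"yaw":0},{"tx":1.37,"ty":-1.54,"tz":0.07,"yaw":0},{"tx":1.68,"ty":-1.71,"tz":0.08,"yaw":0},{"tx":2.01,"ty":-1.84,"tz":0.08,"yaw":0}]' 0
python3 arc.py | tail -4
```

```text
t: 48.75
tool_pos: [446.5, 24.3, 55.3]
tool_rot: [[0.028, 0.999, -0.016], [0.999, -0.028, 0.016], [0.015, -0.016, -1.0]]
contact_force: [-0.3, 0.2, 0.0]
width: 0.4
0.2 [447.  23.] [-0.019  0.013  0.005]
0.1 [442.  44.] [ 0.327 -0.082  0.012]
-0.0 [439.  65.] [ 0.667 -0.139  0.018]
-0.1 [438.  83.] [ 0.979 -0.165  0.023]
```

```bash
python3 -m pendant '[{"tx":0.12,"ty":-0.03,"tz":0,"yaw":0},{"tx":0.24,"ty":-0.06,"tz":0,"yaw":0},{"tx":0.34,"ty":-0.08,"tz":0,"yaw":0},{"tx":0.43,"ty":-0.1,"tz":0,"yaw":0},{"tx":0.52,"ty":-0.12,"tz":0,"yaw":0},{"tx":0.6,"ty":-0.13,"tz":0,"yaw":0},{"tx":0.67,"ty":-0.14,"tz":0,"yaw":0},{"tx":0.72,"ty":-0.14,"tz":0,"yaw":0}]' 0
python3 -m pendant '[{"tx":0.02,"ty":0,"tz":0,"yaw":0},{"tx":0.04,"ty":0,"tz":0,"yaw":0},{"tx":0.06,"ty":0,"tz":0,"yaw":0},{"tx":0.08,"ty":0,"tz":0,"yaw":0},{"tx":0.1,"ty":0,"tz":0,"yaw":0},{"tx":0.12,"ty":0,"tz":0,"yaw":0},{"tx":0.14,"ty":0,"tz":0,"yaw":0},{"tx":0.15,"ty":0,"tz":0,"yaw":0}]' 0
```

```text
t: 49.75
tool_pos: [439.6, 64.8, 56.2]
tool_rot: [[0.026, 1.0, -0.015], [1.0, -0.026, 0.009], [0.009, -0.016, -1.0]]
contact_force: [0.1, -23.1, -0.4]
width: 0.6
t: 50.75
tool_pos: [439.6, 64.9, 56.4]
tool_rot: [[0.024, 1.0, -0.017], [1.0, -0.024, -0.008], [-0.008, -0.017, -1.0]]
contact_force: [-3.7, -46.8, 4.0]
width: 0.7
```

```bash
python3 -m pendant '[{"tx":-0.2,"ty":0,"tz":0,"yaw":0},{"tx":-0.5,"ty":0,"tz":0,"yaw":0},{"tx":-0.9,"ty":0,"tz":0,"yaw":0},{"tx":-1.4,"ty":0,"tz":-0.2,"yaw":0},{"tx":-1.9,"ty":0,"tz":-0.7,"yaw":0},{"tx":-2.4,"ty":0,"tz":-1.3,"yaw":0},{"tx":-2.8,"ty":0,"tz":-1.9,"yaw":0},{"tx":-3,"ty":0,"tz":-2.4,"yaw":0}]' 0
python3 -m pendant '[{"tx":-0.4,"ty":0,"tz":-0.3,"yaw":0},{"tx":-0.9,"ty":0,"tz":-0.6,"yaw":0},{"tx":-1.4,"ty":0,"tz":-0.8,"yaw":0},{"tx":-1.8,"ty":0,"tz":-0.8,"yaw":0},{"tx":-2,"ty":0,"tz":-0.8,"yaw":0},{"tx":-2,"ty":0,"tz":-0.8,"yaw":0},{"tx":-2,"ty":0,"tz":-0.8,"yaw":0},{"tx":-2,"ty":0,"tz":-0.8,"yaw":0}]' 0
python3 -c "
from h import *
b=snap('scene','s4.png')
a=snap('top','top5.png')
B=cv2.imread('pics/raw_s4.png')[150:400,40:440];A=cv2.imread('pics/raw_top5.png')[130:250,170:440]
B=cv2.resize(B,(400,250));A=cv2.resize(A,(800,356),interpolation=cv2.INTER_CUBIC);
B=cv2.resize(B,(384,240));o=np.zeros((596,800,3),np.uint8);o[:356]=A;o[356:,:384]=B
C=cv2.imread('pics/raw_s4.png')[160:260,230:400];o[356:,392:]=cv2.resize(C,(408,240),interpolation=cv2.INTER_CUBIC)
cv2.imwrite('pics/mix3.png',o); print(get_obs()['tool_pos'])"
```

```text
t: 51.75
tool_pos: [437.9, -114.7, 203.4]
tool_rot: [[0.025, 1.0, -0.016], [1.0, -0.025, -0.007], [-0.008, -0.016, -1.0]]
contact_force: [-0.0, -0.1, -0.4]
width: 0.3
t: 52.75
tool_pos: [435.7, -233.5, 252.1]
tool_rot: [[0.024, 1.0, -0.016], [1.0, -0.024, -0.007], [-0.007, -0.016, -1.0]]
contact_force: [0.1, -0.5, -0.7]
width: 0.6
[ 435.74541628 -233.73274489  252.27289665]
```

View pics/mix3.png

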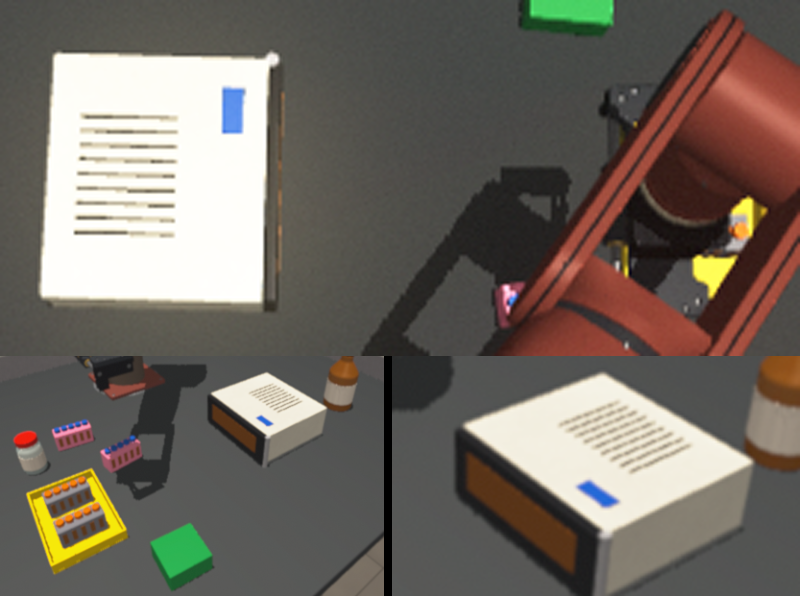

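View 14: the door lies flat and parallel against the front, with no gap along (272,60)–(272,305). Used racks stand in the tray, the bystanders are in place and the arm is clear. Handing in.

```bash
python3 -c "
from plant import *
print(job_done())"
```

```text
the job is handed in; nothing more can be done
None
```

The job is handed in at about 53 s of robot time; no verdict was reported.

- **Carriage out:** I pinched the blue front plate and pulled the carriage to its stop. It stopped dead there, with the force rising to about 55 N.
- **Racks:** I stood both used racks upright in the yellow tray and both white fresh racks in the two outer carriage lanes. Only two fresh racks were on the bench. The two pink look-alikes were left where they stood, and neither fresh rack had shifted before I gripped it.
- **Carriage home:** I pushed the plate in until it stopped (24 N), with the fingers at the position expected for fully home.
- **Door:** I swung it shut only after that, until it stopped hard (23 N, then 47 N) where the geometry puts zero angle.

**Last pictures:** after I backed the arm off, the door stayed flat on the housing with no gap. The used racks stood upright in the tray. The bottle, jar and green box looked unmoved, and the robot was touching nothing.

**Not checked by sight:** the carriage and fresh racks are hidden behind the door, so their final state rests on the push-home stop and the picture taken just before it. No check failed, and only one move was refused (missing yaw value); I resent it.

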